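# Park the hold-down saddle and hold the gel viewer's lid at balance

### The arm

A 7-joint arm with a two-finger parallel gripper is mounted at the origin on a cart in front of the work surface, level with it; the furniture and walls round the work are solid. World frame = base frame: x ahead of the robot, y to its left, z up, the work surface at z = 0. Lengths are in m, angles in rad, forces in N, time in s.
With the tool pointing down it reaches from about 0.4 to 0.925 m from the base axis. Payload 4.1 kg.
Tool frame: the origin (TCP) lies between the finger pads, 19 mm behind the fingertips; this is the grasp point; y points along the fingers, x is the direction in which the jaws open and shut, and the axes are right-handed (so a half turn about y gives the same grasp; the last joint's range is limited). The gripper opens to 85 mm and grips with 20 to 120 N. Pads are 22 mm wide; open, the fingers measure 114 mm over their backs; the gripper's body (76 mm by 85 mm) begins 54 mm behind the grasp point. The pads swing forward as they close: fully open they stand 13 mm farther back than shut.
Start: joints at [-1.359, 0.398, 0.045, 1.537, -0.019, 1.207, -0.051], TCP at [0.199, 0.619, 0.25] pointing down, gripper open.
Joint ranges: [-2.82, 2.82], [-0.49, 2.23], [-1.37, 1.46], [0, 2.46], [-1.36, 4.5], [0.23, 2], [-2.94, 2.94]. Speed limits (rad/s): [2.57, 2.57, 3.14, 3.14, 3.14, 3.14, 3.14].

### API

Orientations are given as a unit quaternion [w, x, y, z].
In Python, from plant import arm, vision, ticket gives the robot as it stands. The module is installed in compiled form; this text tells all that it offers.
- The arm moves only by the tool servo_tool, never from a script. Its argument "moves" is a list of rows, each a list of 3 entries, a list of its own where there are three numbers: the shift along the tool's x, y, z in mm, then the turn, a rotation vector about the tool's x, y, z in rad, then the closure, from 0 (fully open) to 1 (shut). A call has 1 to 5 rows; each row shifts and turns the pose as measured when the row begins, along the tool's axes as they then stand; what a row does not reach is not made up. A row lasts 1/8 s, in which the tool goes at most 62.5 mm and 10.7 degrees, less where a joint would pass 70% of its speed; a pose out of reach is approached as far as the arm can. A call with a gripper value outside its range is refused whole. The fingers move at their own pace and stop on an object; "newtons" is the grip in N (left out, the last holds). Time passes only in rows, so rows that do not move let the fingers close. It gives the time, the measured TCP pose, the force and the opening at its end, in the units of the state.
- arm.observe(): the state, without advancing time (a new reading comes with each control period).
- vision.capture(name): name is "side" or "top" or "wrist"; returns a dict with "frame" (384x512x3 uint8, blue, green, red), "fx", "fy", "cx", "cy" (pixels), "T" (4x4, takes a point from camera to world coordinates); the wrist camera has in their place "T_tool_cam" (4x4, takes a point from camera to tool coordinates, whose origin is the TCP and whose axes are the tool frame's). Camera axes: x right, y up, looking along -z (the intrinsics and any distortion apply to the point x, -y, -z); pixel columns grow to the right and rows downward; lengths in m; the calibration is good to about 2 mm. A picture is of the moment at which its call begins: read the wrist's pose just before it. There is no depth.
- ticket.close_job(): hands the job in, once; it reports no verdict.
The state is a dict: "t": time; "qpos": joint angles; "qvel": joint speeds; "effort": joint torques, N m; "eef_pos": TCP position; "tool_rot": TCP orientation; "wrist_force": force on the tool from outside, world axes, zero at the start; "torque": the same for the moment, N m; "gripper_width": finger opening in m.
Only numpy, scipy, OpenCV 4.12 (cv2) and the standard library are available. Lean on these libraries where they do the work, as an engineer would, in place of code of your own. Each camera call takes 0.05 s, during which the arm holds its last target. There are 200 camera calls.

### The job

The gel viewer's lid is held shut by an orange weighted saddle hung over its steel handle bar: lift the saddle off and drape it over the bar of the separate parking rail so that it hangs there by itself, without ever letting it fall. Then take hold of the lid's handle bar, swing the lid up to its balance point, where it would fall neither shut nor open (the hinge pointer is then on the red mark, well short of upright), and finish still gripping the handle and holding the lid steady there; do not let it go over to the back. Leave the brown bottle and the beaker where they are.

Things in the scene. Friction and masses are not known exactly. Their poses are not given: they have to be found in the camera images.
- viewer: Gel viewer, fixed: white box 152 (x) x 210 (y) x 66 mm high; yaw varies. Origin on the bench, 67 mm behind its front face, mid-width; x to the rear, y left, z up. On it a black hood lid (front face 65 mm before the origin, top 109 mm over the bench) with amber window and grey camera pod (60 x 70 mm, with lens cap 155 mm over the bench).
- lid_angle (a joint): Angle of the lid about its hinge (rad): 0 closed, grows as its front rises, back stop 2.0. Almost frictionless: it falls shut below and open beyond its balance point, which is 1.11 (64 degrees; white hinge pointer on the red mark of the black disc at the right end of the hinge). About 0.45 kg (varies), centre of mass 96 mm from the hinge.
- lid: The hinged lid with its handle. Origin: middle of its hinge line, 85 mm behind the viewer's origin and 72 mm above the bench. The line runs along the viewer's y. Its axes agree with the viewer's when closed and turn with the lid.
- lid_handle (a point): Lid handle: round steel bar, diameter 10 mm, along y, free for 114 mm between two black arms. This point: middle of its axis. Closed, it is 195 mm in front of the hinge line and 15 mm above it (87 mm over the bench, 43 mm before the viewer's front); at balance 73 mm in front of and 181 mm above the hinge line. Pinch it from above; it can turn between the fingers as the lid swings.
- saddle: Loose steel inverted U, 0.22 kg (varies). Bridge 32 (x) x 44 (y) x 4 mm; legs reach 50 mm below its underside, 24 mm apart inside, orange weights outside (45 mm over all). On top an orange grip tab 14 (x) x 30 (y) mm, up to 40 mm above the origin. Origin: middle of the bridge's underside; bar runs along y, z up. Starts over the lid handle, origin 5 mm above the bar's axis.
- rail: Parking rail, fixed: grey base plate 90 (x) x 180 (y) x 12 mm with two posts 160 mm apart and a horizontal steel bar 10 mm in diameter between them along the rail's y, with 8.5 mm black balls at its ends. Origin under the plate's centre; stands left or right of the viewer, yaw varies.
- rail_mid (a point): Middle of the parking rail's bar, on its axis, 140 mm above the bench; y along the bar. A hung saddle has its origin 5 mm above this axis.
- blue_rack: Blue tube rack, fixed, 67 x 205 mm, 45 mm high, on the other side of the viewer from the rail. Origin under its centre, long along its y.
- brown_bottle: Brown bottle with black cap, 46 mm across, 85 mm high, loose, to be left alone. Origin under its centre.
- glass_beaker: Small glass beaker, 45 mm across, 59 mm high, loose, to be left alone. Origin under its centre.

How it is judged:
On the way, in this order (a step that is already met when the one before it is completed fails the run):
1. the saddle hangs by itself over the bar of the parking rail, let go (x of saddle in the frame of rail_mid between -0.01 and 0.01 m and y of saddle in the frame of rail_mid between -0.06 and 0.06 m and z of saddle in the frame of rail_mid between 0 and 0.01 m and angle between saddle's own z axis and vertical below 0.35 rad and contact force between saddle and rail above 0.5 N and contact force between saddle and the arm below 0.1 N and contact force between saddle and the fingers below 0.1 N and linear speed of saddle below 0.05 m/s), for 0.3 s.
2. the lid is held by its handle at its balance point (value of joint lid_angle between 1.02 and 1.2 rad and velocity of joint lid_angle between -0.06 and 0.06 rad/s and contact force between lid and the fingers above 0.5 N and distance between the grasp point and lid_handle below 0.04 m), for 0.2 s.
At the end, for the whole second after the job is handed in: Saddle hangs still, untouched, over the rail (origin within 10 mm of the bar axis, 0-10 mm above it, within 60 mm of mid-bar, tilt under 0.35 rad); the lid is still, within 0.09 rad of balance (joint 1.02 to 1.20), fingers on it (over 0.5 N) with the TCP within 40 mm of its handle bar (all of step 1 and all of step 2); the arm keeps its last pose, push and grip.
It fails at once if the saddle falls onto the bench or on its side (height (world z) of saddle below 0.04 m or angle between saddle's own z axis and vertical above 1.2 rad).
It fails at once if the lid goes over to the back (value of joint lid_angle above 1.45 rad).
It fails at once if a bystander is displaced by more than 30 mm (distance of any of brown_bottle, glass_beaker from where it was at the start of the episode above 0.03 m).
It also fails if it takes over 54 s, if anything falls off the work surface, if the arm or the gripper's body presses on something with over 40 N, if the wrist force passes 120 N, or if a joint passes its speed limit or range.

## Working session

There is one attempt and no reset: what is moved stays moved. The work goes in short steps, Python scripts to look and compute and a tool call to move; the robot and the scene stay as the last step left them, time stands still between calls to the robot, and variables do not carry over. Pictures are saved under pics/ and viewed, about 8 in all and at most 12, crops included, and the job is handed in when it is done.

Besides the shell and the picture viewer there is one more tool, called after "Call:" as name(argument=value, ...), one argument or row to a line, values as JSON. servo_tool: Moves the arm, as the interface text tells. Its arguments: {"type":"object","properties":{"moves":{"type":"array","items":{"type":"array"}},"newtons":{"type":"number"}},"required":["moves"]}

```bash
mkdir -p pics; python3 - <<'E'
from plant import arm,vision
import cv2,json
s=arm.observe();print(s)
for n in("top","side"):
    c=vision.capture(n);cv2.imwrite(f"pics/{n}0.png",cv2.resize(c["frame"],(800,600)))
    print(n,{k:(v.tolist() if hasattr(v,'tolist') else v) for k,v in c.items() if k!="frame"})
E
```

```text
{'t': 0.0, 'qpos': array([-1.3590329 ,  0.39921064,  0.0450017 ,  1.53791908, -0.01870533,
        1.20693013, -0.05067687]), 'qvel': array([ 0.00153758, -0.0007258 ,  0.0015082 ,  0.00013386, -0.00087468,
        0.00056445,  0.00233635]), 'effort': array([ 2.63334766e-05, -4.75138056e+01,  1.36484854e+00, -2.54211634e+01,
        1.18174532e-02,  9.76745709e-03,  3.95824344e-06]), 'eef_pos': array([0.19852771, 0.61828063, 0.24893337]), 'tool_rot': array([-0.57086003,  0.57178152,  0.4160861 , -0.41720148]), 'wrist_force': array([-0.28169993, -0.6547334 , -0.1051404 ]), 'torque': array([ 0.01044981,  0.00050633, -0.05387615]), 'gripper_width': 0.08527860528719224}
top {'fx': 425.8904480976083, 'fy': 425.8904480976083, 'cx': 258.52962607295814, 'cy': 185.21197719729264, 'T': [[0.025668238836013078, 0.9964011668397273, -0.08078277189777071, 0.49292473878574183], [-0.9996470775960755, 0.026137061222528166, 0.004751240288159875, 0.014397371276811526], [0.006845565621875988, 0.08063230587723308, 0.9967204068745843, 1.2952972129222633], [0.0, 0.0, 0.0, 1.0]]}
side {'fx': 436.9095892427296, 'fy': 436.9095892427296, 'cx': 252.32474329962025, 'cy': 192.68353026274292, 'T': [[0.9984726576992529, -0.03933730944413522, 0.03879340037540992, 0.6354455734140909], [0.05383199807889539, 0.5347442447201369, -0.8432975208795082, -1.116811489152966], [0.012428507948434855, 0.8440978431582365, 0.5360451131815203, 0.8085309197233485], [0.0, 0.0, 0.0, 1.0]]}
```

View pics/top0.png

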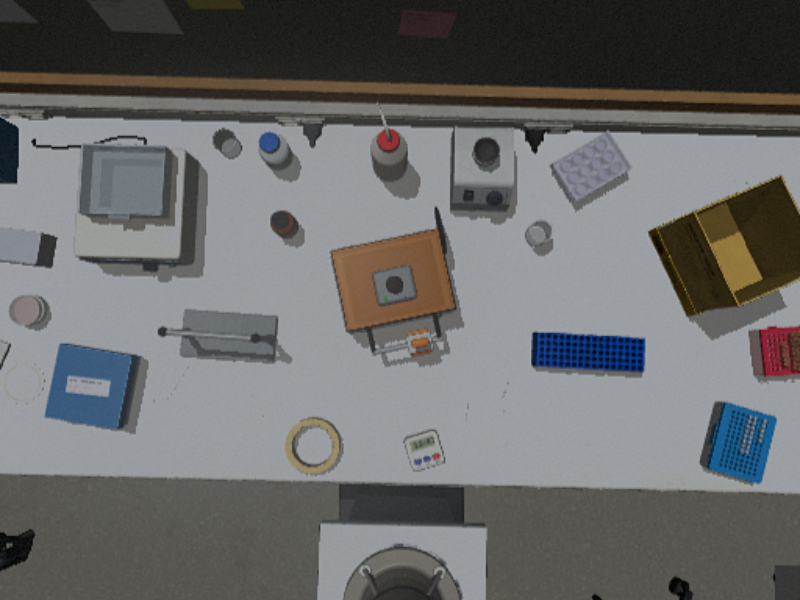

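View pics/side0.png

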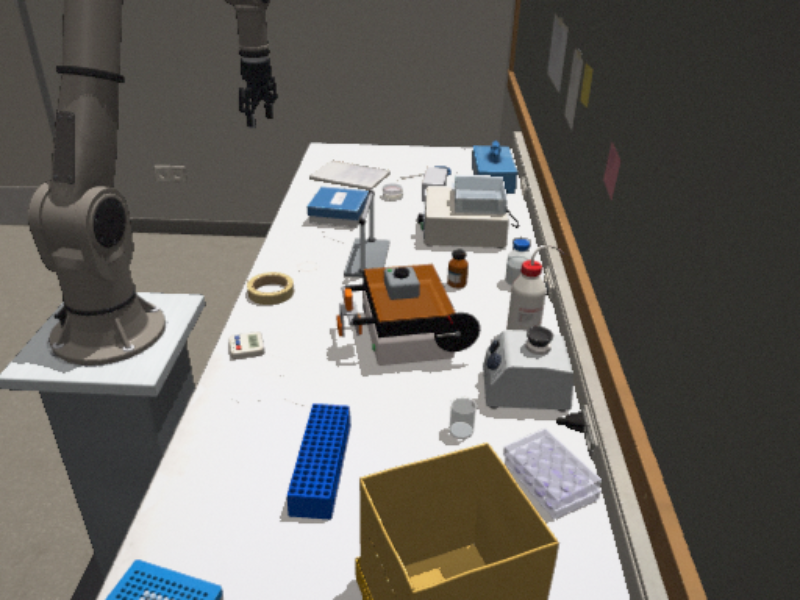

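The top view shows rail balls at (162,331) and (256,338), the handle bar from (374,351) to (441,343) and the saddle tab near (419,342). The bottle is at (284,224) and the beaker at (538,236). The side view agrees.

```bash
cat > h.py <<'E'
import numpy as np
from plant import arm,vision
from scipy.spatial.transform import Rotation as Ro
def R(q): return Ro.from_quat(np.r_[q[1:],q[0]])
def ray(c,T,u,v,z):
    d=T[:3,:3]@np.array([(u-c["cx"])/c["fx"],-(v-c["cy"])/c["fy"],-1]);o=T[:3,3]
    return o+d*(z-o[2])/d[2]
def proj(c,T,p):
    q=np.linalg.inv(T)@np.r_[p,1]
    return np.array([c["cx"]+c["fx"]*q[0]/-q[2],c["cy"]-c["fy"]*q[1]/-q[2]])
def wristT(s,c):
    T=np.eye(4);T[:3,:3]=R(s["tool_rot"]).as_matrix();T[:3,3]=s["eef_pos"];return T@c["T_tool_cam"]
def plan(p,jaw,s=None):
    "tool pointing down with tool x along horizontal dir jaw (sign free): shift mm in tool axes, rotvec in tool axes"
    s=s or arm.observe();A=R(s["tool_rot"]);x=np.r_[jaw,0]/np.hypot(*jaw)
    # approach axis = tool +y or other: keep the tool axis that is most downward
    m=A.as_matrix()
    best=None
    for sg in(1,-1):
        X=sg*x;Y=np.array([0,0,-1.]);B=Ro.from_matrix(np.c_[X,Y,np.cross(X,Y)])
        rv=(A.inv()*B).as_rotvec()
        if best is None or np.linalg.norm(rv)<np.linalg.norm(best):best=rv
    return A.inv().apply(np.array(p)-s["eef_pos"])*1000,best
E
python3 - <<'E'
from h import *
np.set_printoptions(precision=4,suppress=True)
s=arm.observe();print(R(s["tool_rot"]).as_matrix())
c=vision.capture("top");T=c["T"];k=1/1.5625
P={}
for n,u,v,z in(("railL",162,331,.14),("railR",256,338,.14),("hL",374,351,.087),("hR",441,343,.087),("tab",419,340,.132),("bot",284,218,.085),("beak",538,232,.059),("pod",395,284,.155),("lf",347,330,.109),("rf",455,308,.109)):
    P[n]=ray(c,T,u*k,v*k,z);print(n,P[n])
print(np.linalg.norm(P["railL"]-P["railR"]))
print("railmid",(P["railL"]+P["railR"])/2)
h=P["hL"]-P["hR"];print("hyaw",np.arctan2(-h[0],h[1]))
E
```

```text
[[ 0.3057 -0.0004 -0.9521]
 [ 0.9521 -0.0017  0.3057]
 [-0.0018 -1.     -0.0001]]
railL [0.5035 0.4252 0.14  ]
railR [0.4956 0.2624 0.14  ]
hL [0.4777 0.0599 0.087 ]
hR [ 0.4953 -0.0609  0.087 ]
tab [ 0.4994 -0.0196  0.132 ]
bot [0.7169 0.2325 0.085 ]
beak [ 0.7079 -0.2406  0.059 ]
pod [0.5942 0.0246 0.155 ]
lf [0.514  0.1082 0.109 ]
rf [ 0.5581 -0.0832  0.109 ]
0.1629236102254672
railmid [0.4995 0.3438 0.14  ]
hyaw 0.14402418730922564
```

Call:
servo_tool(
  moves=[
    [[-43,-2,-39],[0,0,0],0],
    [[-43,-2,-39],[0,0,0],0],
    [[-43,-2,-39],[0,0,0],0],
    [[-43,-2,-39],[0,0,0],0],
    [[-43,-2,-39],[0,0,0],0],
  ],
  newtons=40,
)

```text
t: 0.78
eef_pos: [0.3189, 0.3504, 0.2569]
tool_rot: [-0.569, 0.57, 0.418, -0.421]
wrist_force: [1.9, -0.1, 0.0]
gripper_width: 0.0854
```

Call:
servo_tool(
  moves=[
    [[-43,-2,-39],[0,0,0],0],
    [[-43,-2,-39],[0,0,0],0],
    [[-43,-2,-39],[0,0,0],0],
    [[-43,-2,-39],[0,0,0],0],
    [[-43,-2,-39],[0,0,0],0],
  ],
)

```text
t: 1.4
eef_pos: [0.4437, 0.0776, 0.2675]
tool_rot: [0.569, -0.569, -0.419, 0.42]
wrist_force: [1.2, -0.2, -0.4]
gripper_width: 0.0852
```

Call:
servo_tool(
  moves=[
    [[0,0,0],[0,0.18,0],0],
    [[0,0,0],[0,0.18,0],0],
    [[0,0,0],[0,0.18,0],0],
    [[0,0,0],[0,0.18,0],0],
    [[0,0,0],[0,0.18,0],0],
  ],
)

```text
t: 2.02
eef_pos: [0.4443, 0.0705, 0.2671]
tool_rot: [-0.697, 0.697, 0.118, -0.118]
wrist_force: [0.3, -0.3, -0.4]
gripper_width: 0.0851
```

```bash
python3 - <<'E'
from h import *
np.set_printoptions(precision=4,suppress=True)
print(plan((.475,-.02,.26),(.98,.18)),arm.observe()["eef_pos"])
E
```

```text
(array([ -0.8114,   7.2022, -95.581 ]), array([ 0.0007,  0.1537, -0.0014])) [0.4443 0.0705 0.2671]
```

Call:
servo_tool(
  moves=[
    [[0,2,-45],[0,0,0],0.4],
    [[0,2,-45],[0,0.15,0],0.4],
    [[0,0,0],[0,0,0],0.4],
  ],
)

```text
t: 2.4
eef_pos: [0.4742, -0.0159, 0.2627]
tool_rot: [-0.704, 0.704, 0.064, -0.065]
wrist_force: [-0.1, 0.7, -0.1]
gripper_width: 0.0512
```

```bash
python3 - <<'E'
from h import *
import cv2
np.set_printoptions(precision=4,suppress=True)
s=arm.observe();c=vision.capture("wrist");np.save("w1.npy",wristT(s,c));print(s["eef_pos"],s["gripper_width"],c["T_tool_cam"],[c[k] for k in("fx","fy","cx","cy")])
cv2.imwrite("pics/w1.png",cv2.resize(c["frame"],(800,600)))
print(R(s["tool_rot"]).as_matrix())
E
```

```text
[ 0.4742 -0.0159  0.2627] 0.051215146400596184 [[ 1.     -0.0001  0.0006 -0.    ]
 [ 0.0006  0.2669 -0.9637 -0.1251]
 [-0.0001  0.9637  0.2669  0.0673]
 [ 0.      0.      0.      1.    ]] [319.6612651836592, 319.6612651836592, 249.5149893889474, 191.93155498403212]
[[ 0.9834 -0.0013 -0.1812]
 [ 0.1812 -0.0008  0.9834]
 [-0.0014 -1.     -0.0006]]
```

View pics/w1.png

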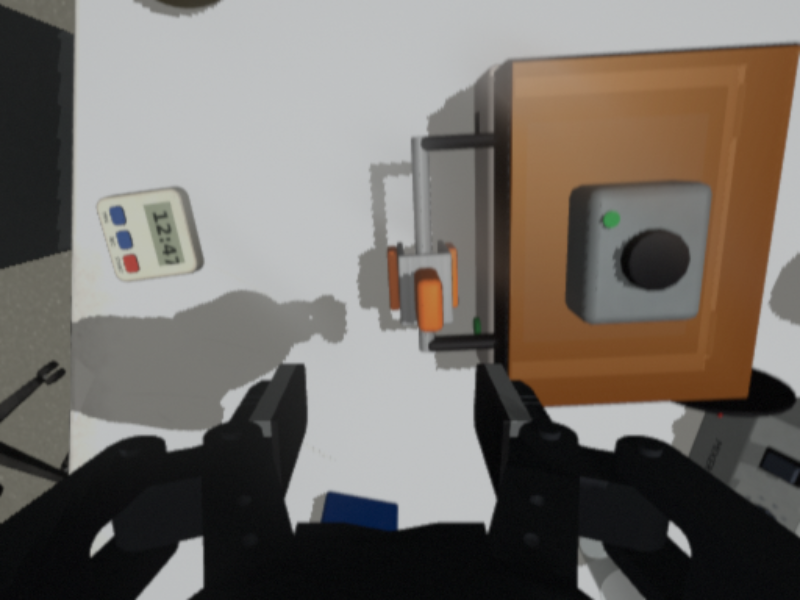

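```bash
python3 - <<'E'
from h import *
np.set_printoptions(precision=4,suppress=True)
c=vision.capture("wrist");T=np.load("w1.npy");k=1/1.5625
f=lambda u,v,z:ray(c,T,u*k,v*k,z)
a=f(420,142,.087);b=f(427.5,343,.087);h=a-b
print("bar",a,b,"mid",(a+b)/2,np.linalg.norm(h),"yaw",np.arctan2(-h[0],h[1]))
t=[f(*p,.132) for p in((417,277),(440,277),(419,331),(443,330))];print("tabtop",np.array(t),np.mean(t,0))
b=[f(*p,.096) for p in((400,255),(451,254),(401,324))];print("bridge",np.array(b))
hh=[f(512,61,.109),f(512,405,.109)];d=hh[0]-hh[1];print("hoodfront",hh,np.linalg.norm(d),np.arctan2(-d[0],d[1]))
E
```

```text
bar [0.4767 0.0639 0.087 ] [ 0.5056 -0.0556  0.087 ] mid [0.4911 0.0041 0.087 ] 0.12295847426221752 yaw 0.23731686349207132
tabtop [[ 0.4863 -0.0047  0.132 ]
 [ 0.4982 -0.0025  0.132 ]
 [ 0.4932 -0.0339  0.132 ]
 [ 0.5058 -0.0309  0.132 ]] [ 0.4959 -0.018   0.132 ]
bridge [[ 0.4772 -0.0012  0.096 ]
 [ 0.5067  0.0048  0.096 ]
 [ 0.4858 -0.0433  0.096 ]]
hoodfront [array([0.5141, 0.1101, 0.109 ]), array([ 0.5617, -0.0782,  0.109 ])] 0.19419364841331826 0.24741809741221488
```

```bash
python3 - <<'E'
from h import *
np.set_printoptions(precision=4,suppress=True)
print(plan((.4963,-.018,.121),(.971,.238)))
E
```

```text
(array([ 21.3487, 141.5317,  -9.9937]), array([-0.0014, -0.0516, -0.0018]))
```

Call:
servo_tool(
  moves=[
    [[21,30,-10],[0,-0.05,0],0.52],
    [[0,50,0],[0,0,0],0.52],
    [[0,0,0],[0,0,0],0.52],
  ],
)

```text
t: 2.88
eef_pos: [0.4969, -0.0125, 0.1815]
tool_rot: [0.703, -0.7, -0.088, 0.088]
wrist_force: [-0.4, -0.5, -0.4]
gripper_width: 0.0409
```

```bash
python3 - <<'E'
from h import *
np.set_printoptions(precision=4,suppress=True)
print(plan((.4963,-.018,.121),(.971,.238)))
E
```

```text
(array([-2.0294, 60.4454, -5.5013]), array([-0.005 ,  0.0103,  0.0007]))
```

Call:
servo_tool(
  moves=[
    [[-2,35,-6],[0,0.01,0],0.52],
    [[0,25,0],[0,0,0],0.52],
    [[0,0,0],[0,0,0],0.52],
  ],
)

```text
t: 3.25
eef_pos: [0.5004, -0.0144, 0.1255]
tool_rot: [0.704, -0.699, -0.09, 0.084]
wrist_force: [0.5, -0.5, 1.3]
gripper_width: 0.0408
```

```bash
python3 - <<'E'
from h import *
import cv2
np.set_printoptions(precision=4,suppress=True)
print(plan((.4963,-.018,.121),(.971,.238)),arm.observe()["wrist_force"])
c=vision.capture("wrist");cv2.imwrite("pics/w2.png",c["frame"])
E
```

```text
(array([-4.9088,  4.3876, -2.4609]), array([-0.0067,  0.0073,  0.0095])) [ 0.4644 -0.4924  1.3007]
```

View pics/w2.png

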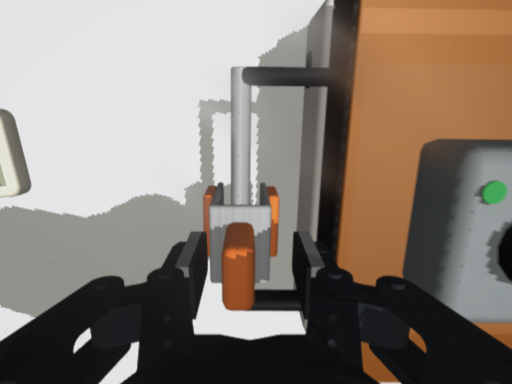

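The tab spans columns 222–254 and sits about 5 mm off the finger centre at about 249, which matches the plan numbers. I'll correct, grip and lift.

Call:
servo_tool(
  moves=[
    [[-5,4,-3],[0,0.01,0.01],0.52],
    [[0,0,0],[0,0,0],0.9],
    [[0,0,0],[0,0,0],1],
    [[0,0,0],[0,0,0],1],
    [[0,0,0],[0,0,0],1],
  ],
  newtons=60,
)

```text
t: 3.92
eef_pos: [0.4993, -0.0182, 0.1261]
tool_rot: [0.705, -0.699, -0.086, 0.082]
wrist_force: [-0.4, 0.1, -2.4]
gripper_width: 0.0132
```

Call:
servo_tool(
  moves=[
    [[0,-15,0],[0,0,0],1],
    [[0,-25,0],[0,0,0],1],
    [[0,-35,0],[0,0,0],1],
    [[0,-45,0],[0,0,0],1],
    [[0,-30,0],[0,0,0],1],
  ],
)

```text
t: 4.55
eef_pos: [0.4966, -0.0201, 0.2812]
tool_rot: [0.705, -0.7, -0.084, 0.083]
wrist_force: [0.1, 0.5, -1.5]
gripper_width: 0.0131
```

```bash
python3 - <<'E'
from h import *
import cv2
np.set_printoptions(precision=4,suppress=True)
s=arm.observe();print(s["eef_pos"],s["gripper_width"],s["wrist_force"])
# rail: bar direction ~ from railR to railL
print(plan((.4995,.3438,.27),(np.cos(.05),-np.sin(.05))))
E
```

```text
[ 0.4966 -0.0201  0.2812] 0.013063494721758497 [ 0.1116  0.5486 -1.4799]
(array([ 87.9977,  13.8191, 353.0662]), array([-0.0071,  0.2863,  0.0018]))
```

Call:
servo_tool(
  moves=[
    [[12,0,35],[0,0,0],1],
    [[15,0,50],[0,0,0],1],
    [[15,0,50],[0,0,0],1],
    [[15,0,50],[0,0,0],1],
    [[12,0,40],[0,0,0],1],
  ],
)

```text
t: 5.18
eef_pos: [0.5155, 0.2146, 0.2928]
tool_rot: [0.706, -0.7, -0.084, 0.073]
wrist_force: [0.9, 0.4, -2.0]
gripper_width: 0.0126
```

Call:
servo_tool(
  moves=[
    [[0,0,15],[0,0.1,0],1],
    [[0,0,0],[0,0.1,0],1],
    [[0,0,0],[0,0.08,0],1],
    [[0,0,0],[0,0,0],1],
  ],
)

```text
t: 5.68
eef_pos: [0.5109, 0.2351, 0.2955]
tool_rot: [0.711, -0.703, 0.015, -0.026]
wrist_force: [0.0, 0.8, -2.8]
gripper_width: 0.013
```

```bash
python3 - <<'E'
from h import *
import cv2
np.set_printoptions(precision=4,suppress=True)
s=arm.observe();c=vision.capture("wrist");np.save("w3.npy",wristT(s,c));print(s["eef_pos"],s["gripper_width"])
print(plan((.4995,.3438,.27),(np.cos(.048),-np.sin(.048))))
cv2.imwrite("pics/w3.png",cv2.resize(c["frame"],(800,600)))
E
```

```text
[0.5109 0.2351 0.2955] 0.012996719419150014
(array([-18.0907,  26.5882, 107.6509]), array([-0.0126, -0.0091,  0.0159]))
```

View pics/w3.png

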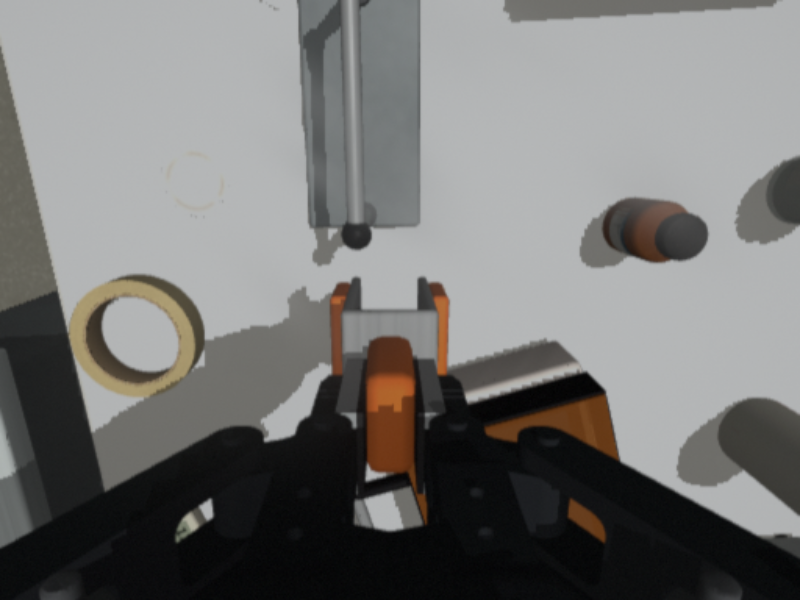

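```bash
python3 - <<'E'
from h import *
np.set_printoptions(precision=4,suppress=True)
c=vision.capture("wrist");T=np.load("w3.npy");k=1/1.5625
f=lambda u,v,z:ray(c,T,u*k,v*k,z)
a=f(357,234,.14);b=f(351.5,20,.14);d=b-a;u=d/np.linalg.norm(d);print(a,b,u)
m=a+u*.08;print("mid",m)
print("yaw",np.arctan2(-u[0],u[1]))
print(plan((m[0],m[1],.27),(u[1],-u[0])))
# saddle origin: bridge front edge midpoint in tool frame -> depth check
E
```

```text
[0.4965 0.2659 0.14  ] [0.5018 0.3742 0.14  ] [0.0485 0.9988 0.    ]
mid [0.5004 0.3458 0.14  ]
yaw -0.04856500427844196
(array([-17.3872,  26.5012, 109.7717]), array([-0.0126, -0.0087,  0.0158]))
```

Call:
servo_tool(
  moves=[
    [[-9,4,40],[-0.006,-0.005,0.008],1],
    [[-9,4,40],[-0.006,-0.005,0.008],1],
    [[0,4,30],[0,0,0],1],
    [[0,0,0],[0,0,0],1],
  ],
)

```text
t: 6.28
eef_pos: [0.4996, 0.347, 0.2849]
tool_rot: [0.707, -0.707, 0.016, -0.017]
wrist_force: [-0.3, 0.3, -2.9]
gripper_width: 0.0123
```

```bash
python3 - <<'E'
from h import *
np.set_printoptions(precision=4,suppress=True)
print(plan((.5004,.3458,.190),(.9988,-.0485)))
E
```

```text
(array([ 0.8335, 94.8863, -1.2344]), array([-0.0011,  0.0014,  0.0006]))
```

Call:
servo_tool(
  moves=[
    [[1,35,0],[0,0,0],1],
    [[0,35,0],[0,0,0],1],
    [[0,15,0],[0,0,0],1],
    [[0,6,0],[0,0,0],1],
    [[0,0,0],[0,0,0],1],
  ],
)

```text
t: 6.9
eef_pos: [0.5039, 0.3436, 0.1951]
tool_rot: [0.708, -0.706, 0.015, -0.019]
wrist_force: [0.2, -0.1, -2.0]
gripper_width: 0.0128
```

```bash
python3 - <<'E'
from h import *
import cv2
np.set_printoptions(precision=4,suppress=True)
s=arm.observe();print(plan((.5004,.3458,.179),(.9988,-.0485)),s["wrist_force"],s["eef_pos"])
a=vision.capture("wrist")["frame"];b=vision.capture("side")["frame"][100:220,180:340]
cv2.imwrite("pics/w4.png",np.hstack([cv2.resize(a,(400,300)),cv2.resize(b,(400,300))]))
E
```

```text
(array([-3.7073, 16.0627,  1.9562]), array([-0.0023, -0.0007,  0.0056])) [ 0.1922 -0.1163 -1.9842] [0.5039 0.3436 0.1951]
```

View pics/w4.png

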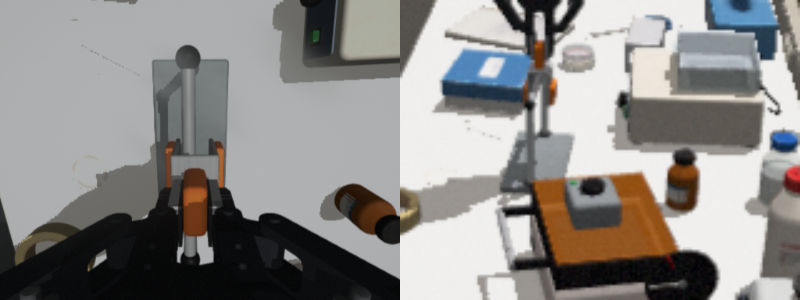

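The bar (column ~188) passes under the saddle and its legs straddle it, with the saddle about 4 mm right of centre. I'll shift -4 mm and lower to contact.

Call:
servo_tool(
  moves=[
    [[-4,5,1],[0,0,0.005],1],
    [[0,5,0],[0,0,0],1],
    [[0,4,0],[0,0,0],1],
    [[0,0,0],[0,0,0],1],
  ],
)

```text
t: 7.5
eef_pos: [0.5008, 0.3462, 0.1826]
tool_rot: [0.709, -0.705, 0.016, -0.018]
wrist_force: [-0.0, 0.0, -1.5]
gripper_width: 0.0124
```

Call:
servo_tool(
  moves=[
    [[0,3,0],[0,0,0.004],1],
    [[0,2,0],[0,0,0],1],
    [[0,0,0],[0,0,0],1],
  ],
)

```text
t: 7.88
eef_pos: [0.5013, 0.3464, 0.1793]
tool_rot: [0.709, -0.704, 0.017, -0.017]
wrist_force: [1.2, 0.5, -2.4]
gripper_width: 0.013
```

Call:
servo_tool(
  moves=[
    [[0,3,0],[0,0,0.004],1],
    [[0,2,0],[0,0,0],1],
    [[0,0,0],[0,0,0],1],
  ],
)

```text
t: 8.25
eef_pos: [0.5019, 0.3466, 0.1793]
tool_rot: [0.71, -0.703, 0.019, -0.016]
wrist_force: [-0.4, 0.9, -3.0]
gripper_width: 0.0129
```

Call:
servo_tool(
  moves=[
    [[0,5,0],[0,0,0],1],
    [[0,4,0],[0,0,0],1],
    [[0,0,0],[0,0,0],1],
  ],
)

```text
t: 8.62
eef_pos: [0.5027, 0.347, 0.1797]
tool_rot: [0.712, -0.702, 0.02, -0.015]
wrist_force: [-0.1, 0.3, -2.8]
gripper_width: 0.0125
```

```bash
python3 - <<'E'
from h import *
import cv2
np.set_printoptions(precision=4,suppress=True)
s=arm.observe();print(plan((.5004,.3458,.179),(.9988,-.0485)),s["wrist_force"],s["eef_pos"])
a=vision.capture("wrist")["frame"];b=vision.capture("side")["frame"][100:180,220:300]
cv2.imwrite("pics/w5.png",np.hstack([cv2.resize(a[150:350,130:400],(400,300)),cv2.resize(b,(300,300))]))
E
```

```text
(array([-2.2718,  0.6755, -1.3091]), array([-0.0139, -0.0011, -0.0063])) [-0.0567  0.2914 -2.8339] [0.5027 0.347  0.1797]
```

View pics/w5.png

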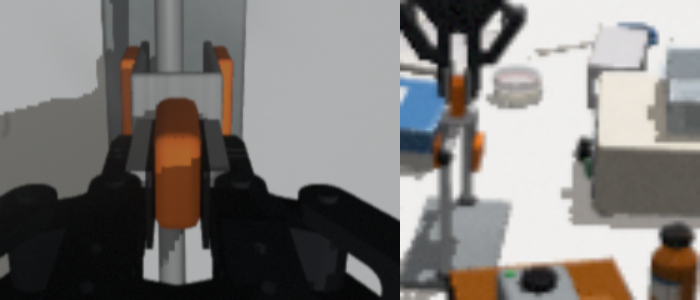

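Call:
servo_tool(
  moves=[
    [[-2,8,-1],[-0.014,0,-0.006],1],
  ],
)

```text
t: 8.85
eef_pos: [0.5029, 0.3473, 0.1785]
tool_rot: [0.708, -0.705, 0.017, -0.019]
wrist_force: [-16.2, -9.2, 65.4]
gripper_width: 0.013
```

Call:
servo_tool(
  moves=[
    [[0,8,0],[0,0,0],1],
  ],
)

```text
t: 8.98
eef_pos: [0.5031, 0.3474, 0.1786]
tool_rot: [0.709, -0.704, 0.018, -0.018]
wrist_force: [-17.9, -11.3, 50.3]
gripper_width: 0.0128
```

Contact is firm, so the saddle is seated on the bar. Next I relax and release.

Call:
servo_tool(
  moves=[
    [[0,0,0],[0,0,0],1],
    [[0,0,0],[0,0,0],1],
    [[0,0,0],[0,0,0],0.75],
    [[0,0,0],[0,0,0],0.55],
    [[0,0,0],[0,0,0],0.5],
  ],
)

```text
t: 9.6
eef_pos: [0.5029, 0.3475, 0.1771]
tool_rot: [0.709, -0.705, 0.018, -0.018]
wrist_force: [0.2, -0.5, -0.4]
gripper_width: 0.0424
```

Call:
servo_tool(
  moves=[
    [[0,0,0],[0,0,0],0.45],
    [[0,-15,0],[0,0,0],0.45],
    [[0,-25,0],[0,0,0],0.45],
    [[0,-30,0],[0,0,0],0.45],
    [[0,-30,0],[0,0,0],0.45],
  ],
)

```text
t: 10.22
eef_pos: [0.5022, 0.3463, 0.2802]
tool_rot: [0.708, -0.706, 0.019, -0.017]
wrist_force: [0.4, 0.4, 0.1]
gripper_width: 0.0471
```

```bash
python3 - <<'E'
from h import *
import cv2
np.set_printoptions(precision=4,suppress=True)
s=arm.observe();print(s["eef_pos"],s["wrist_force"])
a=vision.capture("wrist")["frame"];b=vision.capture("side")["frame"][90:210,200:360]
cv2.imwrite("pics/w6.png",np.hstack([cv2.resize(a,(400,300)),cv2.resize(b,(400,300))]))
v=np.array([.971,.238]);print(plan((.4911,.0041,.27),v))
E
```

```text
[0.5022 0.3463 0.2802] [0.3528 0.3958 0.148 ]
(array([   4.2716,   10.5041, -343.5768]), array([-0.0077, -0.2914,  0.0044]))
```

View pics/w6.png

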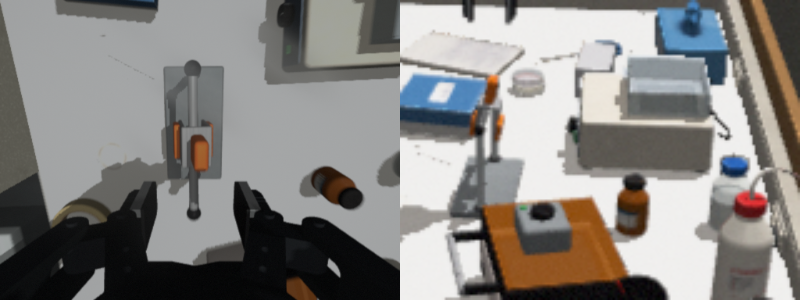

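Saddle hangs on the bar mid-way (bridge centre col 197, bar 194), slightly tilted. Now I move to the lid handle.

Call:
servo_tool(
  moves=[
    [[1,0,-60],[0,0,0],0.45],
    [[1,2,-60],[0,0,0],0.52],
    [[1,2,-60],[0,0,0],0.52],
    [[1,2,-60],[0,0,0],0.52],
    [[0,2,-60],[0,0,0],0.52],
  ],
)

```text
t: 10.95
eef_pos: [0.4938, 0.0455, 0.273]
tool_rot: [0.711, -0.703, 0.011, -0.017]
wrist_force: [0.4, -0.1, 0.1]
gripper_width: 0.041
```

Call:
servo_tool(
  moves=[
    [[0,0,-25],[0,0,0],0.52],
    [[0,0,0],[0,-0.14,0],0.52],
    [[0,0,0],[0,-0.14,0],0.52],
    [[0,0,0],[0,0,0],0.52],
  ],
)

```text
t: 11.45
eef_pos: [0.4909, 0.0115, 0.273]
tool_rot: [0.706, -0.698, -0.086, 0.079]
wrist_force: [-0.9, -0.9, 0.1]
gripper_width: 0.0408
```

```bash
python3 - <<'E'
from h import *
np.set_printoptions(precision=4,suppress=True)
print(arm.observe()["eef_pos"],plan((.4916,.0041,.16),(.971,.238)))
E
```

```text
[0.4909 0.0115 0.273 ] (array([ -2.2715, 112.9152,  -8.5084]), array([-0.01  , -0.0065,  0.0108]))
```

Call:
servo_tool(
  moves=[
    [[-2,45,-8],[-0.01,-0.006,0.01],0.52],
    [[0,45,0],[0,0,0],0.52],
    [[0,20,0],[0,0,0],0.52],
    [[0,0,0],[0,0,0],0.52],
  ],
)

```text
t: 11.95
eef_pos: [0.4925, 0.0049, 0.1611]
tool_rot: [0.703, -0.702, -0.083, 0.08]
wrist_force: [-0.3, -0.2, 0.2]
gripper_width: 0.041
```

```bash
python3 - <<'E'
from h import *
import cv2
np.set_printoptions(precision=4,suppress=True)
s=arm.observe();c=vision.capture("wrist");T=wristT(s,c);np.save("w7.npy",T)
print(s["eef_pos"],plan((.4916,.0041,.087),(.971,.238)))
cv2.imwrite("pics/w7.png",c["frame"])
E
```

```text
[0.4925 0.0049 0.1611] (array([-2.1896, 74.9682, -0.5274]), array([-0.0003, -0.0077,  0.0059]))
```

View pics/w7.png

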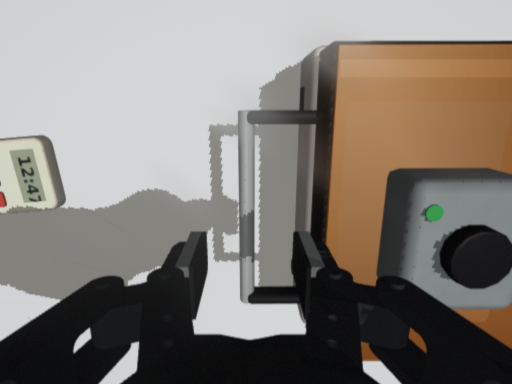

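```bash
python3 - <<'E'
from h import *
np.set_printoptions(precision=4,suppress=True)
c=vision.capture("wrist");T=np.load("w7.npy")
a=ray(c,T,245.5,118,.087);b=ray(c,T,247.5,295,.087);d=a-b;print(a,b,(a+b)/2,np.linalg.norm(d),np.arctan2(-d[0],d[1]))
m=(a+b)/2;y=np.arctan2(-d[0],d[1]);print(plan((m[0],m[1],.087),(np.cos(y),np.sin(y))))
E
```

```text
[0.4767 0.0616 0.087 ] [ 0.5059 -0.0574  0.087 ] [0.4913 0.0021 0.087 ] 0.12252117288152937 0.24037052177878876
(array([-3.8473, 75.8134, -2.2452]), array([-0.0003, -0.0073,  0.008 ]))
```

Call:
servo_tool(
  moves=[
    [[-3,35,-2],[0,-0.006,0.007],0.52],
    [[0,30,0],[0,0,0],0.52],
    [[0,7,0],[0,0,0],0.52],
    [[0,3,0],[0,0,0],0.52],
    [[0,0,0],[0,0,0],0.52],
  ],
)

```text
t: 12.68
eef_pos: [0.499, 0.004, 0.0934]
tool_rot: [0.703, -0.701, -0.09, 0.078]
wrist_force: [-0.5, -0.7, 0.5]
gripper_width: 0.041
```

```bash
python3 - <<'E'
from h import *
np.set_printoptions(precision=4,suppress=True)
print(plan((.4913,.0021,.087),(.971,.238)),arm.observe()["wrist_force"])
E
```

```text
(array([-7.9945,  6.2439, -0.074 ]), array([-0.0007, -0.0018,  0.0166])) [-0.4632 -0.6785  0.4663]
```

Call:
servo_tool(
  moves=[
    [[-8,6,0],[0,0,0.016],0.52],
    [[0,0,0],[0,0,0],0.52],
  ],
)

```text
t: 12.92
eef_pos: [0.4918, 0.0022, 0.0883]
tool_rot: [0.703, -0.702, -0.085, 0.083]
wrist_force: [-0.0, -0.5, 0.2]
gripper_width: 0.0409
```

```bash
python3 - <<'E'
from h import *
np.set_printoptions(precision=4,suppress=True)
print(plan((.4913,.0021,.087),(.971,.238)),arm.observe()["wrist_force"])
E
```

```text
(array([-0.4683,  1.3467, -0.0089]), array([-0.001 , -0.0018,  0.0023])) [-0.0018 -0.533   0.2139]
```

Call:
servo_tool(
  moves=[
    [[0,0,0],[0,0,0],0.8],
    [[0,0,0],[0,0,0],1],
    [[0,0,0],[0,0,0],1],
    [[0,0,0],[0,0,0],1],
  ],
  newtons=40,
)

```text
t: 13.42
eef_pos: [0.4912, 0.0021, 0.0887]
tool_rot: [0.703, -0.702, -0.084, 0.084]
wrist_force: [-0.3, -0.2, 0.7]
gripper_width: 0.0085
```

```bash
cat >> h.py <<'E'
V=np.array([.971,.238,0]);H=np.array([.6807,.0485,.072])
def lid(s=None):
    "angle est. from TCP; returns angle, radius, local errors"
    s=s or arm.observe();d=s["eef_pos"]-H;return np.arctan2(d[2],-d@V)-np.arctan2(15,195),np.hypot(d[2],d@V)
def at(a):
    b=a+np.arctan2(15,195);r=np.hypot(.195,.015);return np.r_[H-V*r*np.cos(b)+[0,0,r*np.sin(b)]]
E
python3 - <<'E'
from h import *
np.set_printoptions(precision=4,suppress=True)
s=arm.observe();print(s["gripper_width"],s["eef_pos"],s["wrist_force"],lid())
p=at(0)
for a in np.arange(.1,1.15,.1):
    q=at(a);d=q-p;print(round(a,2),"x(fwd)",d@V*1000,"up",d[2]*1000);p=q
E
```

```text
0.008523718165616445 [0.4912 0.0021 0.0887] [-0.2924 -0.2366  0.7267] (np.float64(0.00871321432072801), np.float64(0.19574389085637678))
0.1 x(fwd) 2.470416100641815 up 19.39257872530188
0.2 x(fwd) 4.39310464774128 up 19.048939447353682
0.3 x(fwd) 6.271898745367826 up 18.51496946318973
0.4 x(fwd) 8.088026103944616 up 17.796004024384832
0.5 x(fwd) 9.823340579236941 up 16.89922679594505
0.6 x(fwd) 11.460503482626066 up 15.83359807950191
0.7 x(fwd) 12.983156823555714 up 14.609765284940012
0.8 x(fwd) 14.376086753165284 up 13.239956544997323
0.9 x(fwd) 15.62537557603982 up 11.737858535804834
1.0 x(fwd) 16.718540811221054 up 10.118479724142704
1.1 x(fwd) 17.64465991303126 up 8.398000407801643
```

Call:
servo_tool(
  moves=[
    [[2,-19,0],[0,0,0],1],
    [[4,-19,0],[0,0,0],1],
    [[6,-18,0],[0,0,0],1],
    [[0,0,0],[0,0,0],1],
  ],
)

```text
t: 13.92
eef_pos: [0.5031, 0.0049, 0.1446]
tool_rot: [0.702, -0.702, -0.084, 0.084]
wrist_force: [0.8, 0.2, -2.4]
gripper_width: 0.0082
```

```bash
python3 - <<'E'
from h import *
np.set_printoptions(precision=4,suppress=True)
s=arm.observe();print(s["gripper_width"],s["wrist_force"],lid())
for a in(.35,.5,.65):print(plan(at(a),(.971,.238)))
E
```

```text
0.008181663722943785 [ 0.8266  0.155  -2.3693] (np.float64(0.30119321858477566), np.float64(0.1967286493282541))
(array([ 4.9116, -8.3511,  0.0864]), array([ 0.    , -0.0022,  0.0012]))
(array([ 19.0355, -34.0303,   0.1166]), array([ 0.    , -0.0022,  0.0012]))
(array([ 36.8373, -57.31  ,   0.1549]), array([ 0.    , -0.0022,  0.0012]))
```

Tracking well: 0.30 rad, radius 196.7 mm, and the force shows the lid's weight.

Call:
servo_tool(
  moves=[
    [[8,-17,0],[0,0,0],1],
    [[10,-17,0],[0,0,0],1],
    [[12,-16,0],[0,0,0],1],
    [[13,-14,0],[0,0,0],1],
    [[0,0,0],[0,0,0],1],
  ],
)

```text
t: 14.55
eef_pos: [0.5357, 0.0126, 0.2027]
tool_rot: [-0.702, 0.702, 0.075, -0.092]
wrist_force: [-0.8, 0.4, -3.3]
gripper_width: 0.0085
```

```bash
python3 - <<'E'
from h import *
np.set_printoptions(precision=4,suppress=True)
s=arm.observe();print(s["gripper_width"],s["wrist_force"],lid())
for a in(.85,1.0,1.11):print(plan(at(a),(.971,.238)))
E
```

```text
0.008488498575914332 [-0.7568  0.3844 -3.2934] (np.float64(0.6420528725891587), np.float64(0.1984789706430904))
(array([ 31.4047, -26.4377,   0.4647]), array([-0.0018, -0.004 , -0.0233]))
(array([ 55.7148, -42.7993,   0.5918]), array([-0.0018, -0.004 , -0.0233]))
(array([ 74.9552, -52.389 ,   0.6861]), array([-0.0018, -0.004 , -0.0233]))
```

Call:
servo_tool(
  moves=[
    [[15,-13,0],[0,0,-0.01],1],
    [[16,-12,0],[0,0,-0.01],1],
    [[14,-9,0],[0,0,0],1],
    [[0,0,0],[0,0,0],1],
    [[0,0,0],[0,0,0],1],
  ],
)

```text
t: 15.18
eef_pos: [0.5646, 0.0195, 0.2313]
tool_rot: [0.704, -0.7, -0.067, 0.098]
wrist_force: [-2.9, -0.9, 2.8]
gripper_width: 0.008
```

```bash
python3 - <<'E'
from h import *
np.set_printoptions(precision=4,suppress=True)
s=arm.observe();print(s["gripper_width"],s["wrist_force"],lid())
for a in(1.0,1.11):print(plan(at(a),(.971,.238)))
E
```

```text
0.008005173736608018 [-2.9219 -0.8599  2.786 ] (np.float64(0.8499837418723424), np.float64(0.1992164334336835))
(array([ 26.348 , -14.0261,   0.8398]), array([-0.01  , -0.0071, -0.0432]))
(array([ 45.3931, -23.9958,   1.0712]), array([-0.01  , -0.0071, -0.0432]))
```

Call:
servo_tool(
  moves=[
    [[15,-8,0],[0,0,-0.02],1],
    [[14,-8,0],[0,0,-0.02],1],
    [[7,-3,0],[0,0,0],1],
    [[0,0,0],[0,0,0],1],
    [[0,0,0],[0,0,0],1],
  ],
)

```text
t: 15.8
eef_pos: [0.5937, 0.0265, 0.2498]
tool_rot: [0.707, -0.698, -0.075, 0.089]
wrist_force: [-2.9, 0.1, 4.5]
gripper_width: 0.0082
```

```bash
python3 - <<'E'
from h import *
import cv2
np.set_printoptions(precision=4,suppress=True)
s=arm.observe();print(s["gripper_width"],s["wrist_force"],lid())
for a in(1.11,):print(plan(at(a),(.971,.238)))
b=vision.capture("side")["frame"];cv2.imwrite("pics/s8.png",cv2.resize(b[100:240,190:330],(600,600),interpolation=cv2.INTER_CUBIC))
E
```

```text
0.008220973381423469 [-2.9169  0.0643  4.5438] (np.float64(1.0266296879703107), np.float64(0.19913133243698594))
(array([16.4116, -3.864 ,  0.8592]), array([-0.0152, -0.008 , -0.0193]))
```

View pics/s8.png

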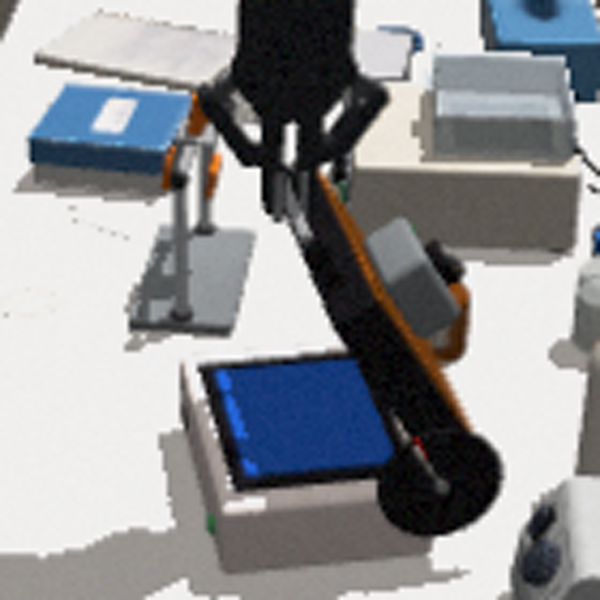

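The lid is up. The pointer, tip at about (400,420), is just short of the red mark at (418,443), which fits the 1.03 estimate. The saddle still hangs on the rail.

Call:
servo_tool(
  moves=[
    [[8,-3,0],[0,0,-0.01],1],
    [[7,-2,0],[0,0,-0.01],1],
    [[2,0,0],[0,0,0],1],
    [[0,0,0],[0,0,0],1],
    [[0,0,0],[0,0,0],1],
  ],
)

```text
t: 16.48
eef_pos: [0.6105, 0.0305, 0.257]
tool_rot: [0.708, -0.696, -0.082, 0.082]
wrist_force: [-3.1, 0.2, 4.7]
gripper_width: 0.0087
```

```bash
python3 - <<'E'
from h import *
import cv2
np.set_printoptions(precision=4,suppress=True)
s=arm.observe();print(s["gripper_width"],s["wrist_force"],lid(),s["eef_pos"])
print(plan(at(1.11),(.971,.238)))
a=vision.capture("side");b=a["frame"]
cv2.imwrite("pics/s9.png",np.hstack([cv2.resize(b[190:235,270:315],(500,500),interpolation=cv2.INTER_CUBIC),cv2.resize(b[110:200,205:255],(278,500),interpolation=cv2.INTER_CUBIC)]))
# expected pixel of the pointer's pivot and of the handle at candidate lid angles
W=np.array([-.238,.971,0])
for n in(.95,1.02,1.11,1.2):print(n,[np.round((proj(a,a["T"],at(n)+W*o)-[270,190])*500/45) for o in(-.057,0)])
E
```

```text
0.008702619680964854 [-3.1487  0.2485  4.6786] (np.float64(1.1208564413814712), np.float64(0.19870970585803585)) [0.6105 0.0305 0.257 ]
(array([-0.8084,  3.7135,  0.7188]), array([-0.0169, -0.0081,  0.0025]))
0.95 [array([-149., -374.]), array([-191., -475.])]
1.02 [array([-102., -402.]), array([-146., -501.])]
1.11 [array([ -39., -432.]), array([ -85., -530.])]
1.2 [array([  27., -458.]), array([ -22., -555.])]
```

View pics/s9.png

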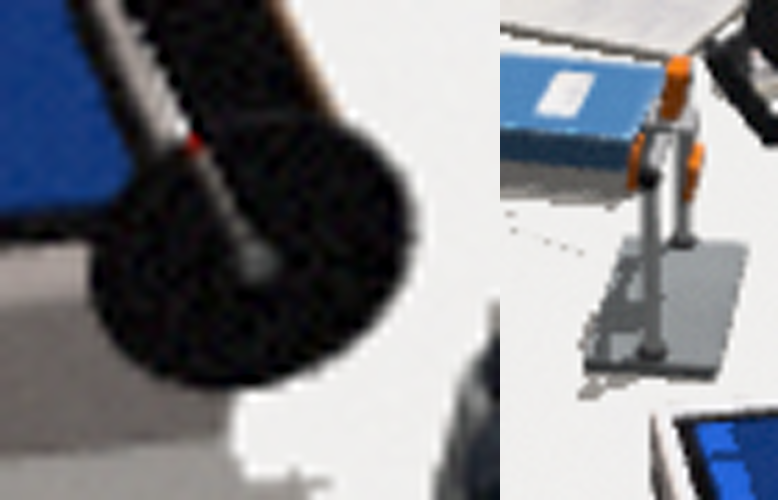

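The pointer (from (260,262) to (190,145)) lies on the red mark at (193,143), and the saddle hangs freely. I'll do one settling check, then hand in.

Call:
servo_tool(
  moves=[
    [[0,0,0],[0,0,0],1],
    [[0,0,0],[0,0,0],1],
    [[0,0,0],[0,0,0],1],
  ],
)

```text
t: 16.9
eef_pos: [0.6105, 0.0305, 0.257]
tool_rot: [0.708, -0.696, -0.082, 0.082]
wrist_force: [-3.0, -0.7, 4.8]
gripper_width: 0.0081
```

```bash
python3 - <<'E'
from h import *
from plant import ticket
s=arm.observe();a=lid();print(a,s["gripper_width"],s["wrist_force"],abs(s["qvel"]).max())
if 1.08<a[0]<1.15: print(ticket.close_job())
E
```

```text
(np.float64(1.1208425837149854), np.float64(0.19869357010910654)) 0.00808799245120439 [-2.96037131 -0.66025559  4.80629889] 0.0023891409557603807
the job is handed in; nothing more can be done
None
```

The saddle is hanging on the parking rail and the lid is held at its balance point by the handle. I handed the job in at about 17 s of the 54 s allowed; no verdict is reported.

- **Saddle:** I lifted it off the lid handle, lowered it over the rail bar until the wrist force showed firm contact, and let go. The last side view shows it hanging free and untouched. It leans slightly and sits about 3 mm off the bar axis by eye, within the limits, but I did not measure its tilt exactly.
- **Lid:** I gripped the handle bar at mid-length and swung it up. The lid angle worked out from the gripper position is 1.121 rad, and the hinge pointer lies on the red mark in the side view. It was steady: the gripper pose did not change over the last 0.4 s and the joints were practically still. The gripper was still closed on the bar.
- **Small disagreement:** near the top the gripper traced a radius about 3 mm larger than the bar's nominal one. The bar probably sits slightly off centre in the pads, well inside the 40 mm allowed.
- **Bottle and beaker:** I never went near them, but I did not measure their positions again at the end.

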